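Stow the shaker bottle snugly behind the sliding divider

ROBOT

A 7-joint arm with a two-finger parallel gripper is mounted at the origin on the work surface. World frame = base frame: x ahead of the robot, y to its left, z up, the work surface at z = 0. Lengths are in m, angles in rad, forces in N, time in s.
With the tool pointing down it reaches from about 0.4 to 0.85 m from the base axis. Payload 10.4 kg.
Tool frame: the origin (TCP) lies at the very end of the fingers, on their centre line; the grasp point (between the pads) lies 19 mm behind it; z points along the fingers, y is the line along which they close (so a half turn about z gives the same grasp; the last joint's range is limited). The gripper opens to 87 mm and grips with 3 to 60 N. Pads are 19 mm wide; open, the fingers measure 117 mm over their backs; the gripper's body (75 mm by 190 mm) begins 51 mm behind the grasp point.
Start: joints at [-1.143, 0.332, -0.065, 1.46, 0.022, 1.35, -0.088], TCP at [0.272, 0.563, 0.223] pointing down, gripper open.
Joint ranges: [-2.6, 2.6], [-0.5, 2.12], [-1.47, 1.34], [0.16, 2.42], [-1.27, 4.41], [0.06, 2.06], [-2.6, 2.6]. Speed limits (rad/s): [2.22, 2.22, 2.79, 2.79, 3.14, 3.14, 3.14].

INTERFACE

Orientations are given as a unit quaternion [x, y, z, w].
In Python, from bench import * gives the robot as it stands.
- The arm moves only by the tool carry_out, never from a script. Its argument "deltas" is a list of rows, each an object with "hand": the finger opening in mm, from 0 to 87; "dp": the shift along the tool's x, y, z each as a share of 250 mm, from -1 to 1, a list of three; "spin": the turn about the tool's z as a share of pi rad, from -1 to 1. In form: [{"hand": hand, "dp": [dx, dy, dz], "spin": spin}, ...]. A call has 1 to 20 rows; each row is the pose to reach, as a shift and turn from the pose commanded when the call began, along the tool's axes at that moment, turning the shorter way round; what a row does not reach only later rows make up. A row lasts 1/10 s, in which the tool goes at most 50 mm and 8.59 degrees, less where a joint would pass 70% of its speed; a pose out of reach is approached as far as the arm can. A call with a number of a shift or a turn outside -1 to 1 is refused whole. A call with a gripper value outside its range is refused whole. The fingers move at their own pace and stop on an object; "force" is the grip in N (left out, the last holds). Time passes only in rows, so rows that repeat a pose let the fingers close. It gives the time, the measured TCP pose, the force, the opening and the grip force at its end, in the units of the state.
- read_state(): the state, without advancing time (a new reading comes with each control period).
- camera(name): name is "side" or "top" or "wrist"; returns the picture (384x512x3 uint8, red, green, blue); there is no depth.
- get_calibration(name): a dict with "fx", "fy", "cx", "cy" (pixels), "R" (3x3) and "t" (3): a world point X has camera coordinates R X + t; the wrist camera has in their place "mount" (4x4, takes a point from camera to tool coordinates, whose origin is the TCP and whose axes are the flange's). Camera axes: x right, y down, z forward; pixel columns grow to the right and rows downward; lengths in m; the calibration is good to about 2 mm. A picture is of the moment at which its call begins: read the wrist's pose just before it. get_calibration takes no time and is no camera call.
- close_job(): hands the job in; it is judged then, once.
The state is a dict: "time": time; "joint_positions": joint angles; "joint_vel": joint speeds; "joint_torque": joint torques, N m; "ee_pos": TCP position; "eef_rot": TCP orientation; "ft_force": force on the tool from outside, world axes, zero at the start; "torque": the same for the moment, N m; "width": finger opening in m; "grip_force": force on a finger pad.
Only numpy, scipy, OpenCV 4.12 (cv2) and the standard library are available. Lean on these libraries where they do the work, as an engineer would, in place of code of your own. Each camera call takes 0.05 s, during which the arm holds its last target. There are 200 camera calls.

TASK

Slide the white divider of the wooden organiser well open to make plenty of room, stand the grey shaker bottle upright in the empty bay between the divider and the end wall, then gently slide the divider back (it has a black grip) until it just touches the bottle and holds it against the end wall, with no play left. Don't tip, drop or slam the bottle, and leave the key bowl, hand gripper and kettlebell where they are.

Things in the scene. Friction and masses are not known exactly. Their poses are not given: they have to be found in the camera images.
- rack: Fixed pine organiser: board 210 (x) by 360 (y) by 18 mm, origin centre of underside. End walls 12 mm thick, tops at 68 mm, inner faces at y = -168 and +168 mm, x -50 to 105 mm; low back wall at x 97 to 105 mm, top 48 mm; front open. Aluminium track along y at x = -85 mm (robot's side). The bottle's bay lies between the -y end wall and the divider; the key bowl is in the +y bay.
- divider (a joint): Sliding divider of the organiser; value in m = clear width of the bay from the -y end wall's inner face to the divider, 0 to 0.17; grows along the rack's +y. Stays where left, takes about 2.5 N. White panel 10 mm thick, top 67 mm above the shelf, rack x -42 to 95 mm; a low arm joins it to the black carriage on the track.
- divider_grip (a point): Point on the axis of the divider's upright black grip, 70 mm above the shelf, 16 mm below the grip's top. Grip 16 mm along rack x by 24 mm along rack y, free from 37 mm height up. Axes parallel to the rack's; lies at rack x = -85 mm, 18 mm (rack +y) from the divider face that bounds the bay.
- bay (a point): Point on the organiser's floor (18 mm above the shelf) at the foot of the inner face of the -y end wall, in the middle of the bay's depth (rack x = +23.5 mm). Axes parallel to the rack's: +y leads from the wall into the bay.
- shaker: Grey shaker bottle with a black lid, loose, standing upright; straight cylinder 60 mm in diameter up to 122 mm, then a lid of 56 mm narrowing to 54 mm up to 142 mm, with a small spout to 152 mm. Origin at the centre of its underside, z up. About 0.2 kg.
- key_bowl: Round steel key bowl, 90 mm across, 40 mm high, loose, standing in the organiser's other bay; origin at the centre of its underside. Leave alone.
- grip_trainer: Red plastic V-shaped hand gripper with a steel coil, lying flat, 130 by 95 mm, 22 mm high, loose; origin near the middle of its underside, coil at its +x end. Leave alone.
- kettlebell: Black cast-iron kettlebell, 120 mm across, 167 mm high, 4 kg, loose; origin at the centre of its underside. Leave alone.
Mind the look-alikes: they are no part of the job. Leave any blue or pink look-alike of the shaker alone.

How it is judged:
On the way, in this order (a step that is already met when the one before it is completed fails the run):
1. the divider is slid open so that the bay is more than 70 mm wide (value of joint divider above 0.07 m), for 0.2 s.
2. the bottle stands upright on the bay's floor between end wall and divider, let go by the fingers (x of shaker in the frame of rack between -0.03 and 0.075 m and y of shaker in the frame of rack above -0.145 m and z of shaker in the frame of rack between 0.012 and 0.024 m and angle between shaker's own z axis and vertical below 0.1 rad and y of shaker in the frame of divider_grip below -0.04 m and contact force between the fingers and shaker below 0.1 N and linear speed of shaker below 0.02 m/s), for 0.2 s.
At the end, for the whole second after the job is handed in: The bottle stands upright (within 0.1 rad) on the organiser's floor, inside its depth, between the -y end wall and the divider, the bay is narrower than 66 mm (less than 6 mm of play around the 60 mm bottle), and bottle and divider are at rest (x of shaker in the frame of rack between -0.03 and 0.075 m and y of shaker in the frame of rack above -0.145 m and z of shaker in the frame of rack between 0.012 and 0.024 m and angle between shaker's own z axis and vertical below 0.1 rad and y of shaker in the frame of divider_grip below -0.04 m and value of joint divider below 0.066 m and linear speed of shaker below 0.02 m/s and velocity of joint divider between -0.01 and 0.01 m/s); the robot touches nothing.
It fails at once if the bottle is tipped by more than 0.6 rad (angle between shaker's own z axis and vertical above 0.6 rad).
It fails at once if the bottle is dropped: in free air, touched by nothing, more than 20 mm above the organiser's floor (height (world z) of shaker above 0.038 m and contact force between anything else and shaker below 0.1 N).
It fails at once if the bottle is slammed down or squeezed in the organiser with more than 120 N in all (contact force between rack and shaker above 120 N).
It fails at once if the key bowl, hand gripper or kettlebell is moved by more than 30 mm (distance of any of key_bowl, grip_trainer, kettlebell from where it was at the start of the episode above 0.03 m).
It also fails if it takes over 64 s, if anything falls off the work surface, if the arm or the gripper's body presses on something with over 40 N, if the wrist force passes 120 N, or if a joint passes its speed limit or range.

## Working session

There is one attempt and no reset: what is moved stays moved. The work goes in short steps, Python scripts to look and compute and a tool call to move; the robot and the scene stay as the last step left them, time stands still between calls to the robot, and variables do not carry over. Pictures are saved under pics/ and viewed, at most 13 in all, crops included, and the job is handed in when it is done.

Besides the shell and the picture viewer there is one more tool, called after "Call:" as name(argument=value, ...) on one line, values as JSON. carry_out: Moves the arm, as the interface text tells. Its arguments: {"type":"object","properties":{"deltas":{"type":"array","items":{"type":"object","properties":{"hand":{"type":"number"},"dp":{"type":"array","items":{"type":"number","minimum":-1,"maximum":1}},"spin":{"type":"number","minimum":-1,"maximum":1}}}},"force":{"type":"number"}},"required":["deltas"]}

```bash
mkdir -p pics; python3 - <<'E'
from bench import *
import cv2,numpy as np
s=read_state();print(s['time'],s['ee_pos'],s['eef_rot'],s['width'])
ims=[]
for n in("top","side"):
    i=camera(n);cv2.imwrite(f"pics/{n}0.png",i[...,::-1]);c=get_calibration(n);print(n,{k:np.round(v,4).tolist() for k,v in c.items()})
E
```

```text
0.0 [0.27216479 0.5622202  0.22177789] [ 2.23502852e-01  9.74703040e-01 -6.69586268e-04 -1.04241057e-04] 0.08742385283234583
top {'fx': 433.1028, 'fy': 433.1028, 'cx': 253.8618, 'cy': 194.9679, 'R': [[-0.0047, -0.9999, 0.0092], [-0.9967, 0.0039, -0.0808], [0.0808, -0.0095, -0.9967]], 't': [0.0424, 0.5635, 1.1116]}
side {'fx': 461.1423, 'fy': 461.1423, 'cx': 259.1519, 'cy': 184.0712, 'R': [[0.9632, -0.2682, 0.0189], [-0.1974, -0.7532, -0.6274], [0.1826, 0.6006, -0.7785]], 't': [-0.5071, 0.2032, 1.4601]}
```

View pics/top0.png

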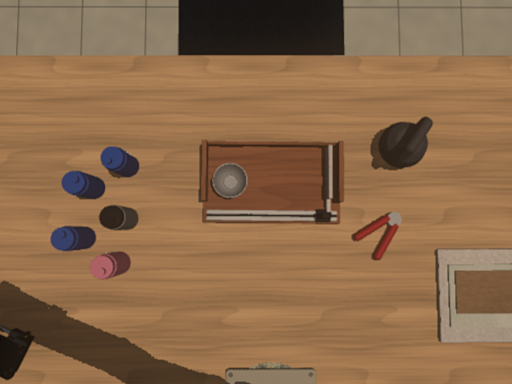

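View pics/side0.png

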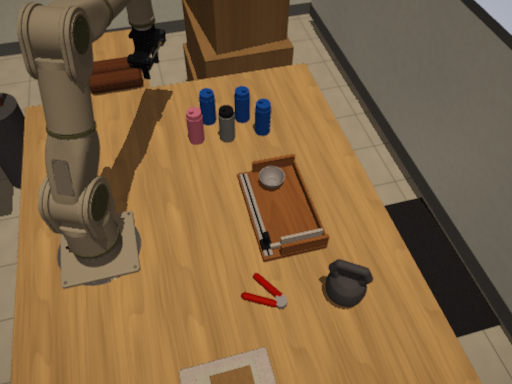

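Top view: the grey bottle with a black lid is at about (117,217). The look-alikes are three blue ones at (118,162), (83,185) and (72,238), and a pink one at (110,265). Only the one at (117,217) is grey with a black lid, matching the side view at (227,124). The divider is nearly closed against the -y end wall (right), with its grip at about (324,215).

```bash
cat > h.py <<'E'
from bench import *
import cv2,numpy as np
def ray(n,u,v,z):
    c=get_calibration(n);R=np.array(c['R']);t=np.array(c['t'])
    o=-R.T@t;d=R.T@np.array([(u-c['cx'])/c['fx'],(v-c['cy'])/c['fy'],1]);return o+d*(z-o[2])/d[2]
def proj(n,X):
    c=get_calibration(n);p=np.array(c['R'])@X+np.array(c['t']);return np.array([c['fx']*p[0]/p[2]+c['cx'],c['fy']*p[1]/p[2]+c['cy']])
def blobs(m,amin):
    n,l,s,c=cv2.connectedComponentsWithStats(m.astype(np.uint8));return [(s[i].tolist(),c[i].round(1).tolist(),l==i) for i in range(1,n) if s[i][4]>=amin]
E
python3 - <<'E'
from h import *
t=cv2.imread("pics/top0.png");s=cv2.imread("pics/side0.png")
a=cv2.resize(t[140:285,50:150],None,fx=3.6,fy=3.6,interpolation=cv2.INTER_CUBIC)
b=cv2.resize(t[130:235,195:350],(430,291),interpolation=cv2.INTER_CUBIC)
d=cv2.resize(s[80:150,180:280],(430,301),interpolation=cv2.INTER_CUBIC)
r=np.vstack([b,d])[:522];o=np.zeros((600,800,3),np.uint8);o[:a.shape[0],:360]=a[:, :360];o[:592,370:800]=np.vstack([b,d])
cv2.imwrite("pics/crop1.png",o)
hsv=cv2.cvtColor(t,cv2.COLOR_BGR2HSV)
# lid: dark, unsaturated
sub=np.zeros(t.shape[:2],bool);sub[200:235,95:140]=1
for T in(45,60):
  for x in blobs((t.max(2)<T)&sub,20): print('dark',T,x[:2],ray('top',*x[1],.142).round(4))
sub[:]=0;sub[135:228,195:350]=1
for x in blobs((t.max(2)<45)&sub,15): print('black',x[:2],ray('top',*x[1],.086).round(4))
for x in blobs((hsv[...,1]<60)&(t.min(2)>110)&sub,30): print('white',x[:2],cv2.minAreaRect(np.argwhere(x[2])[:,::-1].astype(np.float32)))
for n,u,v,z in [('tl wall',205,140,.068)]: pass
# blue/pink
hh=hsv[...,0];
for x in blobs((hh>105)&(hh<130)&(hsv[...,1]>120),100): print('blue',x[:2])
for x in blobs(((hh>165)|(hh<3))&(hsv[...,1]>90)&(t[...,2]>120),100): print('pink/red',x[:2])
E
```

```text
dark 60 ([100, 206, 24, 23, 429], [111.6, 216.8]) [0.5044 0.3722 0.142 ]
dark 60 ([120, 225, 15, 4, 24], [126.4, 227.1]) [0.4803 0.3374 0.142 ]
black ([314, 214, 8, 5, 21], [318.1, 215.6]) [ 0.5069 -0.1176  0.086 ]
white ([225, 176, 12, 12, 111], [230.1, 181.3]) ((230.5, 181.5), (11.0, 11.0), 90.0)
white ([207, 210, 108, 4, 290], [262.4, 211.9]) ((260.4959716796875, 211.92922973632812), (107.00466918945312, 2.8677966594696045), 0.5405101776123047)
white ([207, 217, 107, 4, 306], [259.1, 218.1]) ((260.0044860839844, 218.0555877685547), (106.02490997314453, 2.878641366958618), 0.5787255764007568)
blue ([101, 147, 21, 21, 319], [111.6, 156.8])
blue ([63, 172, 21, 21, 323], [72.5, 182.0])
blue ([52, 228, 21, 22, 144], [63.0, 238.8])
pink/red ([90, 255, 23, 24, 412], [101.2, 266.7])
```

View pics/crop1.png

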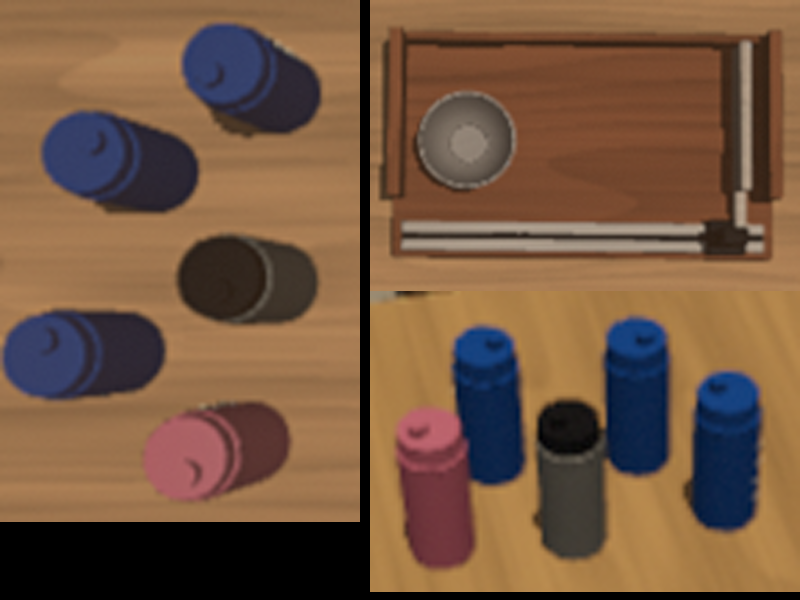

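The crop confirms that the only grey bottle with a black lid is the one at top view (112,217). Rack wall tops run from about (204,171) to (341,171). The grip is around (322,215).

```bash
python3 - <<'E'
from h import *
P=lambda u,v,z:ray('top',u,v,z)
L=P(204.4,170.7,.068);R=P(341,171.1,.068);print('walls',L.round(4),R.round(4),np.linalg.norm(L-R),'expect .348; yaw',np.degrees(np.arctan2(*(L-R)[:2])))
t=cv2.imread("pics/top0.png");s=cv2.imread("pics/side0.png")
m=(L+R)/2; y=(L-R)/np.linalg.norm(L-R); x=np.array([y[1],-y[0],0]); o=m-.0275*x;print('rack origin',o.round(4),'x',x.round(3))
for n,u,v in[('grey',111.7,217.3),('b1',111.6,156.8),('b2',73,182.3),('b3',62.6,238.7),('pink',101.2,266.7)]:print(n,P(u,v,.142).round(4))
print('bowl',P(230.1,181.3,.06).round(4),'kb',P(403,145,.1).round(4))
# grip: dark blob in both views -> top-face centroid
for n,im,(r0,r1,c0,c1) in(('top',t,(205,226,308,340)),('side',s,(225,258,252,280))):
    g=im[r0:r1,c0:c1].max(2); 
    for T in(50,60):
      for b in blobs(g<T,15):print(n,T,[b[0][0]+c0,b[0][1]+r0]+b[0][2:],[b[1][0]+c0,b[1][1]+r0],ray(n,b[1][0]+c0,b[1][1]+r0,.07).round(4))
# expected grip projections for v values
for v in(.005,.013,.02):
    G=o-.085*x+y*(-.168+v+.018);print(v,[(proj(n,G+[0,0,z-G[2]])).round(1).tolist() for n in('top','side') for z in(.086,.037)],G.round(4))
sh=np.array([.5035,.372,0]);print([proj('side',sh+[0,0,z]).round(1).tolist() for z in(0,.142)])
g=s[80:150,205:250].astype(int);k=(np.ptp(g,axis=2)<25)&(g.max(2)<110)
for b in blobs(k,60):print('side grey',[b[0][0]+205,b[0][1]+80]+b[0][2:])
E
```

```text
walls [0.6219 0.1649 0.068 ] [ 0.6197 -0.1803  0.068 ] 0.3451993283559253 expect .348; yaw 0.3646780972564378
rack origin [ 0.5933 -0.0075  0.068 ] x [ 1.    -0.006  0.   ]
grey [0.5032 0.3719 0.142 ]
b1 [0.6454 0.3753 0.142 ]
b2 [0.5854 0.464  0.142 ]
b3 [0.4542 0.4841 0.142 ]
pink [0.3896 0.3936 0.142 ]
bowl [0.5957 0.1004 0.06  ] kb [ 0.6798 -0.3283  0.1   ]
top 50 [314, 210, 17, 12, 80] [321.1, 214.9] [ 0.5091 -0.1277  0.07  ]
top 60 [313, 209, 23, 13, 178] [322.7, 215.7] [ 0.5071 -0.1316  0.07  ]
side 50 [260, 227, 11, 24, 146] [264.6, 240.4] [ 0.5011 -0.1482  0.07  ]
side 60 [259, 225, 12, 30, 156] [264.7, 240.6] [ 0.5012 -0.149   0.07  ]
0.005 [[332.0, 215.3], [328.4, 216.0], [267.1, 238.2], [266.6, 246.6]] [ 0.5074 -0.152   0.068 ]
0.013 [[328.8, 215.3], [325.3, 216.0], [266.4, 236.0], [265.9, 244.5]] [ 0.5074 -0.144   0.068 ]
0.02 [[326.0, 215.3], [322.6, 216.0], [265.8, 234.1], [265.3, 242.6]] [ 0.5075 -0.137   0.068 ]
[[227.5, 138.3], [226.1, 110.5]]
side grey [219, 106, 17, 36, 496]
```

Call:
carry_out(deltas=[{"hand":87,"dp":[-0.24,-0.08,0],"spin":-0.045},{"hand":87,"dp":[-0.42,-0.14,0],"spin":-0.09},{"hand":87,"dp":[-0.6,-0.2,0],"spin":-0.142},{"hand":87,"dp":[-0.78,-0.27,0],"spin":-0.142},{"hand":87,"dp":[-0.96,-0.336,0],"spin":-0.142},{"hand":87,"dp":[-0.96,-0.336,0],"spin":-0.142},{"hand":87,"dp":[-0.96,-0.336,0],"spin":-0.142}])

```text
time: 0.8
ee_pos: [0.4531, 0.3805, 0.2222]
eef_rot: [0.004, 1.0, -0.0, -0.0]
ft_force: [0.1, -0.1, -0.5]
width: 0.0872
grip_force: 0.0
```

Call:
carry_out(deltas=[{"hand":87,"dp":[-0.04,-0.2,0]},{"hand":87,"dp":[-0.08,-0.4,0]},{"hand":87,"dp":[-0.12,-0.6,0]},{"hand":87,"dp":[-0.16,-0.8,0]},{"hand":87,"dp":[-0.2,-1,0]}])

```text
schema error: expected keys hand, dp, spin
```

Call:
carry_out(deltas=[{"hand":87,"dp":[0,-0.2,0]},{"hand":87,"dp":[0,-0.4,0]},{"hand":87,"dp":[0,-0.6,0]},{"hand":87,"dp":[0,-0.8,0.1]},{"hand":87,"dp":[0,-1,0.2]},{"hand":87,"dp":[0,-1,0.2]},{"hand":87,"dp":[0,-1,0.2]}])

```text
schema error: expected keys hand, dp, spin
```

```bash
python3 - <<'E'
from h import *
s=read_state();print(s['time'],s['ee_pos'],s['eef_rot'])
i=camera('wrist');cv2.imwrite("pics/w1.png",i[...,::-1]);c=get_calibration('wrist');print(c)
E
```

```text
0.8 [0.45312877 0.38050308 0.22224273] [ 4.42694500e-03  9.99990136e-01 -3.58119681e-04 -4.11478999e-05]
{'fx': 277.88376546526433, 'fy': 277.88376546526433, 'cx': 255.07091893163604, 'cy': 186.33560636911469, 'mount': array([[ 1.38813025e-04, -9.56387648e-01, -2.92100408e-01,
         8.06614848e-02],
       [ 9.99999957e-01,  5.71300924e-05,  2.88169760e-04,
        -1.04978672e-03],
       [-2.58914276e-04, -2.92100436e-01,  9.56387614e-01,
        -1.61474837e-01],
       [ 0.00000000e+00,  0.00000000e+00,  0.00000000e+00,
         1.00000000e+00]])}
```

View pics/w1.png

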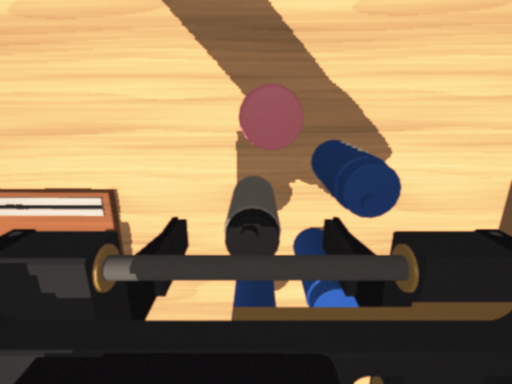

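The moves were refused because spin is required, so the arm did not go. The wrist view shows the bottles, with the grey lid at about (253,228). I'm repeating the moves with spin included.

Call:
carry_out(deltas=[{"hand":87,"dp":[-0.04,-0.2,0],"spin":0},{"hand":87,"dp":[-0.08,-0.4,0],"spin":0},{"hand":87,"dp":[-0.12,-0.6,0],"spin":0},{"hand":87,"dp":[-0.16,-0.8,0],"spin":0},{"hand":87,"dp":[-0.2,-1,0],"spin":0}])

```text
time: 1.35
ee_pos: [0.4988, 0.1376, 0.2226]
eef_rot: [0.0, 1.0, 0.0, -0.0]
ft_force: [1.0, -0.4, 0.7]
width: 0.0867
grip_force: 0.0
```

Call:
carry_out(deltas=[{"hand":87,"dp":[0,-0.2,0],"spin":0},{"hand":87,"dp":[0,-0.4,0],"spin":0},{"hand":87,"dp":[0,-0.6,0],"spin":0},{"hand":87,"dp":[0,-0.8,0.1],"spin":0},{"hand":87,"dp":[0,-1,0.2],"spin":0},{"hand":87,"dp":[0,-1,0.2],"spin":0},{"hand":87,"dp":[0,-1,0.2],"spin":0}])

```text
time: 2.05
ee_pos: [0.498, -0.1126, 0.1716]
eef_rot: [0.003, 1.0, 0.0, -0.001]
ft_force: [-0.6, 1.0, -0.3]
width: 0.0868
grip_force: 0.0
```

```bash
cat >> h.py <<'E'
from scipy.spatial.transform import Rotation as Ro
def wray(s,u,v,z):
    c=get_calibration('wrist');M=c['mount'];R=Ro.from_quat(s['eef_rot']).as_matrix()
    o=R@M[:3,3]+s['ee_pos'];d=R@M[:3,:3]@np.array([(u-c['cx'])/c['fx'],(v-c['cy'])/c['fy'],1]);return o+d*(z-o[2])/d[2]
E
python3 - <<'E'
from h import *
import pickle
s=read_state();print(s['time'],s['ee_pos'],s['eef_rot']);pickle.dump(s,open('s2','wb'))
i=camera('wrist');cv2.imwrite("pics/w2.png",i[...,::-1])
E
```

```text
2.05 [ 0.49796326 -0.11264931  0.17158833] [ 2.62393529e-03  9.99996082e-01  6.15365663e-05 -9.73208363e-04]
```

View pics/w2.png

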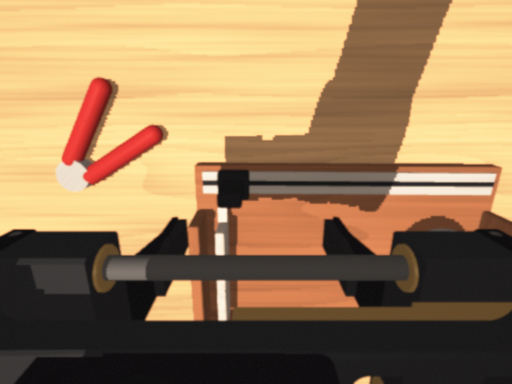

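Wrist view 2: the black grip and carriage are at about (233,188), with the divider panel below at u≈223. The end wall is at u≈200.

```bash
python3 - <<'E'
from h import *
import pickle
s=pickle.load(open('s2','rb'));i=cv2.imread('pics/w2.png')
g=i[160:215,205:265].max(2)
print(g[::4,8:50:2])
for T in(40,60):
  for b in blobs(g<T,30):
    b0=[b[0][0]+205,b[0][1]+160]+b[0][2:];print(T,b0,[b[1][0]+205,b[1][1]+160])
for u,v in((220,188),(249,188),(234,170),(234,207)):print([wray(s,u,v,z).round(4)[:2].tolist() for z in(.03,.086)])
w=i[220:232,190:245].astype(int);print(w.min(2)[5])
for u in(190,208,216,228):print(u,wray(s,u,225,.067).round(4))
E
```

```text
[[254 254 254 254 254 254 241 149 146 145 145 145 146 144 144 144 144 145
  145 143 144]
 [101 101 101  99  86  83  83  83  84  84  84  83  83  84  85  85  86  85
   85  85  84]
 [218 218 218 202 113  90  91  91  91  90  90  89  91  90  89  90  91  95
   96  97  97]
 [240 238 182  35  23  22  20  21  21  19  21  21  20  19  22  20  21  22
   83 116 115]
 [251 249 152  27  23  25  23  21  23  22  23  24  24  24  23  22  22  23
   87 123 123]
 [179 172  93  24  23  19  19  18  19  20  19  18  18  20  20  23  24  22
   63  89  90]
 [ 89  91  66  21  20  18  20  20  19  20  20  21  20  19  20  19  22  22
   26  35  33]
 [250 250 214  30  19  18  17  18  20  20  19  19  17  16  19  20  21  22
   87 123 124]
 [249 249 215  30  19  19  19  20  18  20  18  17  19  19  19  20  20  22
   87 124 124]
 [221 214  99  24  23  22  22  22  22  23  23  23  23  21  19  21  23  25
   75 102 102]
 [223 217 100  22  22  23  22  21  23  23  22  21  22  23  50 128 136 140
  150 150 151]
 [224 219 121  25  19  21  21  21  21  22  22  23  21  22 103 212 220 220
  219 219 219]
 [207 220 235 241 226 223 217 111  71 118 152 153 147 165 207 218 218 218
  218 218 218]
 [ 97 164 239 254 254 254 253 158  96 126 203 213 212 212 212 212 211 212
  212 212 211]]
40 [217, 170, 48, 37, 1066] [233.5, 186.9]
60 [205, 170, 60, 38, 1154] [233.5, 186.9]
[[0.5114, -0.1537], [0.494, -0.1463]]
[[0.5115, -0.1206], [0.4942, -0.1192]]
[[0.4903, -0.1372], [0.4769, -0.1328]]
[[0.5346, -0.1384], [0.513, -0.1337]]
[45 38 37 38 39 37 36 37 36 34 32 32 32 33 33 34 35 36 37 37 38 36 37 43
 60 75 81 86 91 91 91 91 91 91 91 88 85 77 60 44 39 37 37 38 37 38 44 61
 76 79 80 81 80 80 79]
190 [ 0.5402 -0.1818  0.067 ]
208 [ 0.5403 -0.163   0.067 ]
216 [ 0.5404 -0.1547  0.067 ]
228 [ 0.5404 -0.1421  0.067 ]
```

Call:
carry_out(deltas=[{"hand":87,"dp":[-0.034,-0.1,0.1],"spin":0},{"hand":87,"dp":[-0.034,-0.1,0.25],"spin":0},{"hand":87,"dp":[-0.034,-0.1,0.38],"spin":0},{"hand":87,"dp":[-0.034,-0.1,0.486],"spin":0},{"hand":87,"dp":[-0.034,-0.1,0.486],"spin":0},{"hand":60,"dp":[-0.034,-0.1,0.486],"spin":0},{"hand":40,"dp":[-0.034,-0.1,0.486],"spin":0},{"hand":18,"dp":[-0.034,-0.1,0.486],"spin":0},{"hand":18,"dp":[-0.034,-0.1,0.486],"spin":0},{"hand":18,"dp":[-0.034,-0.1,0.486],"spin":0},{"hand":18,"dp":[-0.034,-0.1,0.486],"spin":0}], force=10)

```text
time: 3.2
ee_pos: [0.5069, -0.138, 0.0513]
eef_rot: [0.002, 1.0, 0.0, 0.0]
ft_force: [0.2, -0.6, -0.6]
width: 0.0472
grip_force: 0.0
```

Call:
carry_out(deltas=[{"hand":18,"dp":[0,0,0],"spin":0},{"hand":18,"dp":[0,0,0],"spin":0},{"hand":18,"dp":[0,0,0],"spin":0},{"hand":18,"dp":[0,0,0],"spin":0},{"hand":18,"dp":[0,0,0],"spin":0}])

```text
time: 3.7
ee_pos: [0.5068, -0.138, 0.051]
eef_rot: [0.002, 1.0, 0.0, -0.0]
ft_force: [0.7, 0.4, -0.7]
width: 0.0241
grip_force: 10.0
```

Call:
carry_out(deltas=[{"hand":18,"dp":[0,0.04,0],"spin":0},{"hand":18,"dp":[0,0.1,0],"spin":0},{"hand":18,"dp":[0,0.16,0],"spin":0},{"hand":18,"dp":[0,0.22,0],"spin":0},{"hand":18,"dp":[0,0.28,0],"spin":0},{"hand":18,"dp":[0,0.34,0],"spin":0},{"hand":18,"dp":[0,0.4,0],"spin":0},{"hand":18,"dp":[0,0.42,0],"spin":0},{"hand":18,"dp":[0,0.42,0],"spin":0},{"hand":18,"dp":[0,0.42,0],"spin":0},{"hand":50,"dp":[0,0.42,0],"spin":0},{"hand":60,"dp":[0,0.42,0],"spin":0},{"hand":60,"dp":[0,0.42,0],"spin":0},{"hand":60,"dp":[0,0.42,-0.2],"spin":0},{"hand":60,"dp":[0,0.42,-0.4],"spin":0},{"hand":87,"dp":[0,0.42,-0.6],"spin":0},{"hand":87,"dp":[0,0.42,-0.7],"spin":0},{"hand":87,"dp":[0,0.42,-0.7],"spin":0}])

```text
time: 5.5
ee_pos: [0.5091, -0.0332, 0.2302]
eef_rot: [0.003, 1.0, 0.001, 0.003]
ft_force: [0.7, 0.1, -0.5]
width: 0.0764
grip_force: 0.0
```

```bash
python3 - <<'E'
from h import *
s=read_state();print(s['time'],s['ee_pos'],s['eef_rot'],s['width'])
t=cv2.cvtColor(camera('top'),cv2.COLOR_RGB2BGR);cv2.imwrite("pics/top3.png",t)
o=np.hstack([cv2.resize(t[130:235,50:350],(800,280),interpolation=cv2.INTER_CUBIC)]);cv2.imwrite("pics/c3.png",o)
E
```

```text
5.5 [ 0.50909849 -0.03315529  0.23015406] [2.52152466e-03 9.99991145e-01 6.05959481e-04 3.31441864e-03] 0.07639268874552954
```

View pics/c3.png

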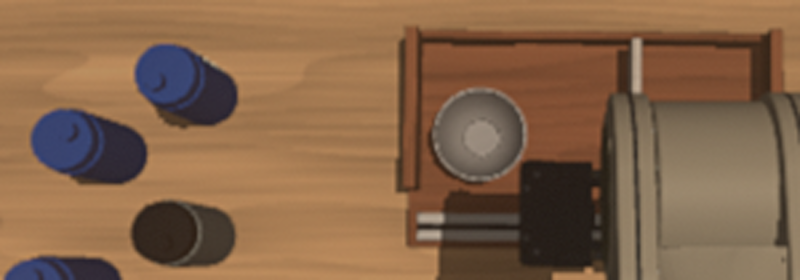

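The divider panel is now at u≈289 in the top view, so the bay is about 0.12 m wide, and the bowl is untouched. Next is the bottle.

Call:
carry_out(deltas=[{"hand":87,"dp":[0,0.16,0],"spin":0},{"hand":87,"dp":[0,0.34,0],"spin":0},{"hand":87,"dp":[0,0.52,0],"spin":0},{"hand":87,"dp":[0,0.7,0],"spin":0},{"hand":87,"dp":[0,0.88,0],"spin":0},{"hand":87,"dp":[0,1,0],"spin":0}])

```text
time: 6.15
ee_pos: [0.5069, 0.2202, 0.2241]
eef_rot: [0.001, 1.0, -0.0, -0.001]
ft_force: [0.5, -0.2, -0.2]
width: 0.087
grip_force: 0.0
```

Call:
carry_out(deltas=[{"hand":87,"dp":[0.02,0.16,0],"spin":0},{"hand":87,"dp":[0.02,0.34,0],"spin":0},{"hand":87,"dp":[0.02,0.5,0],"spin":0},{"hand":87,"dp":[0.02,0.61,0],"spin":0},{"hand":87,"dp":[0.02,0.61,0],"spin":0},{"hand":87,"dp":[0.02,0.61,0],"spin":0}])

```text
time: 6.75
ee_pos: [0.5036, 0.3692, 0.2241]
eef_rot: [0.002, 1.0, -0.001, -0.001]
ft_force: [0.4, 0.3, -0.6]
width: 0.0874
grip_force: 0.0
```

```bash
python3 - <<'E'
from h import *
import pickle
s=read_state();print(s['time'],s['ee_pos'],s['eef_rot'],s['width'])
i=cv2.cvtColor(camera('wrist'),cv2.COLOR_RGB2BGR);cv2.imwrite("pics/w4.png",i)
# cross-check with the earlier wrist view (w1)
R1=dict(ee_pos=np.array([.45313,.3805,.22224]),eef_rot=[4.427e-3,.99999,-3.58e-4,-4.1e-5])
w=cv2.imread('pics/w1.png');g=w[170:255,220:285].max(2)
print('lid rim w1 cols:',[(r,np.where(w[r,215:290].max(1)<55)[0][[0,-1]]+215) for r in(222,230,238)])
for v in(222,230,238):
  k=np.where(w[v,215:290].max(1)<75)[0]+215;print(v,k[0],k[-1],wray(R1,(k[0]+k[-1])/2,v,.142).round(4))
E
```

```text
6.75 [0.50358554 0.36919747 0.22408979] [ 0.0019358   0.99999697 -0.00108385 -0.00106804] 0.08740822690853133
lid rim w1 cols: [(222, array([230, 275])), (230, array([227, 278])), (238, array([227, 277]))]
222 229 276 [0.4816 0.3768 0.142 ]
230 227 278 [0.4899 0.3767 0.142 ]
238 227 277 [0.4983 0.3761 0.142 ]
```

View pics/w4.png

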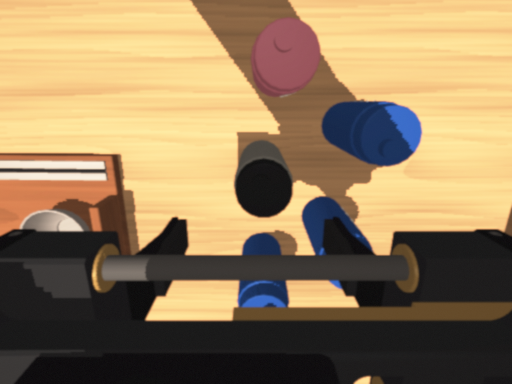

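Wrist view: the grey bottle's lid is centred at about (263,188) with nothing in the way of the fingers on either side. The estimate from both views is (0.501, 0.374). I'm descending and closing.

Call:
carry_out(deltas=[{"hand":87,"dp":[0.01,0.017,0.1],"spin":0},{"hand":87,"dp":[0.01,0.017,0.22],"spin":0},{"hand":87,"dp":[0.01,0.017,0.34],"spin":0},{"hand":87,"dp":[0.01,0.017,0.44],"spin":0},{"hand":87,"dp":[0.01,0.017,0.528],"spin":0},{"hand":87,"dp":[0.01,0.017,0.528],"spin":0},{"hand":70,"dp":[0.01,0.017,0.528],"spin":0},{"hand":50,"dp":[0.01,0.017,0.528],"spin":0},{"hand":50,"dp":[0.01,0.017,0.528],"spin":0},{"hand":50,"dp":[0.01,0.017,0.528],"spin":0},{"hand":50,"dp":[0.01,0.017,0.528],"spin":0},{"hand":50,"dp":[0.01,0.017,0.528],"spin":0},{"hand":50,"dp":[0.01,0.017,0.528],"spin":0}], force=15)

```text
time: 8.1
ee_pos: [0.5021, 0.3745, 0.0949]
eef_rot: [0.002, 1.0, 0.001, 0.001]
ft_force: [0.9, 0.7, 5.3]
width: 0.0599
grip_force: 14.9
```

Call:
carry_out(deltas=[{"hand":50,"dp":[0,0,-0.02],"spin":0},{"hand":50,"dp":[0,0,-0.04],"spin":0},{"hand":50,"dp":[0,0,-0.08],"spin":0},{"hand":50,"dp":[0,0,-0.16],"spin":0},{"hand":50,"dp":[0,0,-0.26],"spin":0},{"hand":50,"dp":[0,0,-0.36],"spin":0},{"hand":50,"dp":[0,0,-0.46],"spin":0},{"hand":50,"dp":[0,0,-0.5],"spin":0},{"hand":50,"dp":[0,0,-0.5],"spin":0},{"hand":50,"dp":[0,0,-0.5],"spin":0}], force=25)

```text
time: 9.1
ee_pos: [0.5013, 0.3735, 0.2179]
eef_rot: [0.002, 1.0, -0.0, -0.001]
ft_force: [-0.2, -0.2, -3.9]
width: 0.0593
grip_force: 24.9
```

```bash
python3 - <<'E'
from h import *
s=read_state();print(s['time'],s['ee_pos'],s['ft_force'],s['width'])
b=cv2.cvtColor(camera('side'),cv2.COLOR_RGB2BGR);cv2.imwrite("pics/side5.png",b)
cv2.imwrite("pics/c5.png",cv2.resize(b[40:170,150:300],(692,600),interpolation=cv2.INTER_CUBIC))
E
```

```text
9.1 [0.50133998 0.37345728 0.21793105] [-0.21297118 -0.18156579 -3.87885467] 0.059281489525335934
```

View pics/c5.png

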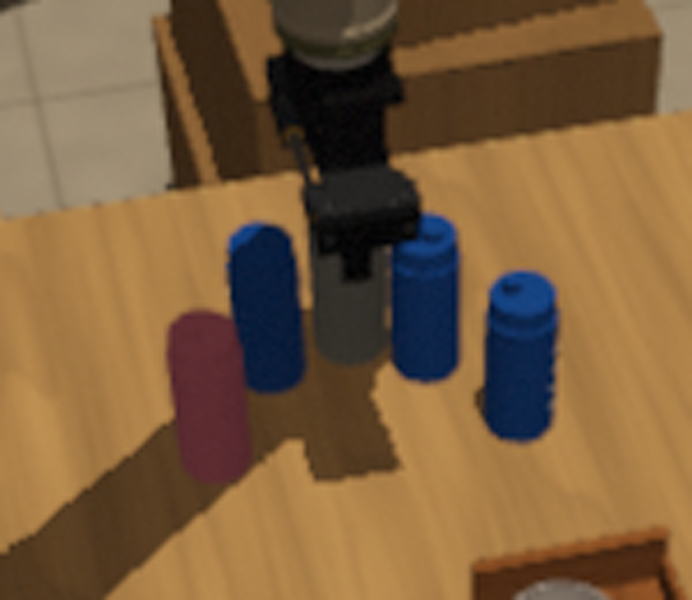

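The bottle hangs upright in the fingers, clear of the look-alikes.

Call:
carry_out(deltas=[{"hand":50,"dp":[0,-0.06,0],"spin":0},{"hand":50,"dp":[0,-0.17,0],"spin":0},{"hand":50,"dp":[0,-0.3,0],"spin":0},{"hand":50,"dp":[0,-0.44,0],"spin":0},{"hand":50,"dp":[0,-0.58,0],"spin":0},{"hand":50,"dp":[0,-0.72,0],"spin":0},{"hand":50,"dp":[0,-0.86,0],"spin":0},{"hand":50,"dp":[0,-1,0],"spin":0}])

```text
time: 9.95
ee_pos: [0.4997, 0.121, 0.2182]
eef_rot: [0.003, 1.0, -0.0, -0.001]
ft_force: [1.3, 0.6, -2.2]
width: 0.0596
grip_force: 24.9
```

Call:
carry_out(deltas=[{"hand":50,"dp":[-0.06,-0.13,0],"spin":0},{"hand":50,"dp":[-0.12,-0.26,0],"spin":0},{"hand":50,"dp":[-0.18,-0.4,0],"spin":0},{"hand":50,"dp":[-0.25,-0.54,0],"spin":0},{"hand":50,"dp":[-0.32,-0.68,0],"spin":0},{"hand":50,"dp":[-0.38,-0.82,0],"spin":0},{"hand":50,"dp":[-0.44,-0.93,0],"spin":0},{"hand":50,"dp":[-0.46,-1,0],"spin":0},{"hand":50,"dp":[-0.46,-1,0],"spin":0},{"hand":50,"dp":[-0.46,-1,0],"spin":0},{"hand":50,"dp":[-0.46,-1,0],"spin":0}])

```text
time: 11.05
ee_pos: [0.6139, -0.1258, 0.2187]
eef_rot: [0.002, 1.0, 0.0, -0.0]
ft_force: [0.1, 0.1, -2.0]
width: 0.0596
grip_force: 24.9
```

Call:
carry_out(deltas=[{"hand":50,"dp":[-0.012,-0.024,0.04],"spin":0},{"hand":50,"dp":[-0.012,-0.024,0.12],"spin":0},{"hand":50,"dp":[-0.012,-0.024,0.2],"spin":0},{"hand":50,"dp":[-0.012,-0.024,0.28],"spin":0},{"hand":50,"dp":[-0.012,-0.024,0.34],"spin":0},{"hand":50,"dp":[-0.012,-0.024,0.38],"spin":0},{"hand":50,"dp":[-0.012,-0.024,0.4],"spin":0},{"hand":50,"dp":[-0.012,-0.024,0.4],"spin":0},{"hand":50,"dp":[-0.012,-0.024,0.4],"spin":0}])

```text
time: 11.95
ee_pos: [0.6178, -0.1328, 0.1198]
eef_rot: [0.002, 1.0, -0.0, 0.001]
ft_force: [0.1, 1.0, -1.3]
width: 0.0595
grip_force: 24.9
```

```bash
python3 - <<'E'
from h import *
s=read_state();print(s['time'],s['ee_pos'],s['ft_force'],s['width'])
b=cv2.cvtColor(camera('side'),cv2.COLOR_RGB2BGR);cv2.imwrite("pics/side6.png",b)
cv2.imwrite("pics/c6.png",cv2.resize(b[140:270,230:350],(553,600),interpolation=cv2.INTER_CUBIC))
E
```

```text
11.95 [ 0.61780298 -0.13284406  0.11976202] [ 0.07721892  0.99793867 -1.29744484] 0.05950083709985357
```

View pics/c6.png

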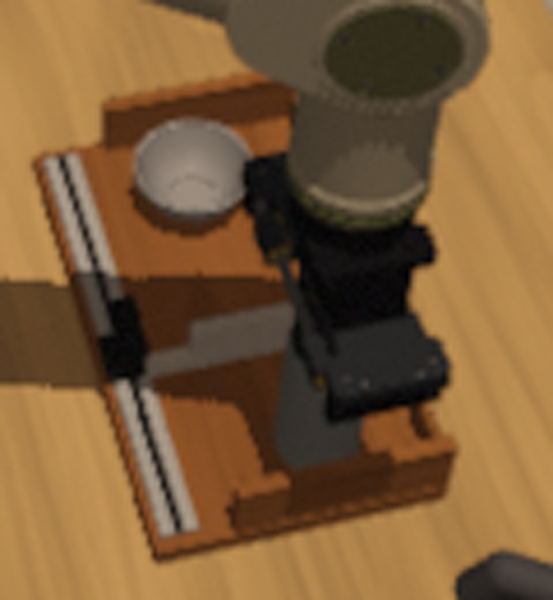

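The bottle is over the bay between the divider and the end wall, a few mm above the floor. I'm lowering it gently.

Call:
carry_out(deltas=[{"hand":50,"dp":[0,0,0.004],"spin":0},{"hand":50,"dp":[0,0,0.008],"spin":0},{"hand":50,"dp":[0,0,0.012],"spin":0},{"hand":50,"dp":[0,0,0.016],"spin":0},{"hand":50,"dp":[0,0,0.02],"spin":0},{"hand":50,"dp":[0,0,0.02],"spin":0}])

```text
time: 12.6
ee_pos: [0.6172, -0.1327, 0.1138]
eef_rot: [0.002, 1.0, 0.0, -0.0]
ft_force: [-0.2, 0.6, -2.4]
width: 0.059
grip_force: 24.9
```

Call:
carry_out(deltas=[{"hand":50,"dp":[0,0,0.004],"spin":0},{"hand":50,"dp":[0,0,0.006],"spin":0},{"hand":50,"dp":[0,0,0.008],"spin":0},{"hand":50,"dp":[0,0,0.008],"spin":0}])

```text
time: 13.0
ee_pos: [0.618, -0.1327, 0.113]
eef_rot: [0.002, 1.0, 0.0, 0.001]
ft_force: [-0.6, 0.4, 5.5]
width: 0.0597
grip_force: 24.9
```

The bottle is on the floor: the vertical force jumped by about 8 N. I'm releasing it and rising.

Call:
carry_out(deltas=[{"hand":60,"dp":[0,0,0],"spin":0},{"hand":64,"dp":[0,0,0],"spin":0},{"hand":72,"dp":[0,0,0],"spin":0},{"hand":84,"dp":[0,0,0],"spin":0},{"hand":84,"dp":[0,0,0],"spin":0},{"hand":84,"dp":[0,0,0],"spin":0},{"hand":84,"dp":[0,0,-0.06],"spin":0},{"hand":84,"dp":[0,0,-0.16],"spin":0},{"hand":84,"dp":[0,0,-0.3],"spin":0},{"hand":84,"dp":[0,0,-0.44],"spin":0},{"hand":84,"dp":[0,0,-0.5],"spin":0},{"hand":84,"dp":[0,0,-0.5],"spin":0}])

```text
time: 14.2
ee_pos: [0.6185, -0.1332, 0.2403]
eef_rot: [0.002, 1.0, -0.0, 0.002]
ft_force: [0.3, 0.2, -0.0]
width: 0.0842
grip_force: 0.0
```

Call:
carry_out(deltas=[{"hand":70,"dp":[0.15,0.13,0],"spin":0},{"hand":70,"dp":[0.3,0.27,0],"spin":0},{"hand":70,"dp":[0.446,0.4,0],"spin":0},{"hand":70,"dp":[0.446,0.4,0.1],"spin":0},{"hand":70,"dp":[0.446,0.4,0.25],"spin":0},{"hand":70,"dp":[0.446,0.4,0.4],"spin":0},{"hand":70,"dp":[0.446,0.4,0.55],"spin":0},{"hand":70,"dp":[0.446,0.4,0.68],"spin":0},{"hand":70,"dp":[0.446,0.4,0.76],"spin":0},{"hand":70,"dp":[0.446,0.4,0.76],"spin":0},{"hand":18,"dp":[0.446,0.4,0.76],"spin":0},{"hand":18,"dp":[0.446,0.4,0.76],"spin":0},{"hand":18,"dp":[0.446,0.4,0.76],"spin":0},{"hand":18,"dp":[0.446,0.4,0.76],"spin":0},{"hand":18,"dp":[0.446,0.4,0.76],"spin":0},{"hand":18,"dp":[0.446,0.4,0.76],"spin":0},{"hand":18,"dp":[0.446,0.4,0.76],"spin":0},{"hand":18,"dp":[0.446,0.4,0.76],"spin":0},{"hand":18,"dp":[0.446,0.4,0.76],"spin":0}], force=10)

```text
time: 16.1
ee_pos: [0.5064, -0.0321, 0.0471]
eef_rot: [0.002, 1.0, 0.0, 0.0]
ft_force: [0.2, 0.5, 2.5]
width: 0.0241
grip_force: 10.0
```

```bash
python3 - <<'E'
from h import *
s=read_state();print(s['time'],s['ee_pos'],s['ft_force'],s['width'])
b=cv2.cvtColor(camera('side'),cv2.COLOR_RGB2BGR);cv2.imwrite("pics/side7.png",b)
cv2.imwrite("pics/c7.png",cv2.resize(b[140:270,230:350],(553,600),interpolation=cv2.INTER_CUBIC))
E
```

```text
16.1 [ 0.50636568 -0.03212685  0.04712374] [0.16992198 0.51193497 2.53732282] 0.02410777219444367
```

View pics/c7.png

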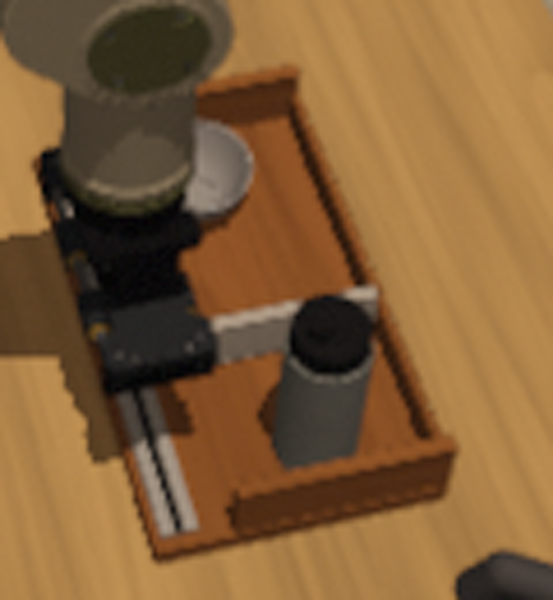

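The bottle stands upright in the bay and the grip is grasped (24 mm). I'm sliding the divider back most of the way, then gently.

Call:
carry_out(deltas=[{"hand":18,"dp":[0,-0.03,0],"spin":0},{"hand":18,"dp":[0,-0.07,0],"spin":0},{"hand":18,"dp":[0,-0.11,0],"spin":0},{"hand":18,"dp":[0,-0.15,0],"spin":0},{"hand":18,"dp":[0,-0.17,0],"spin":0},{"hand":18,"dp":[0,-0.18,0],"spin":0},{"hand":18,"dp":[0,-0.188,0],"spin":0},{"hand":18,"dp":[0,-0.188,0],"spin":0}])

```text
time: 16.95
ee_pos: [0.5058, -0.0805, 0.0471]
eef_rot: [0.003, 1.0, -0.0, -0.0]
ft_force: [-3.2, 0.2, 6.1]
width: 0.0238
grip_force: 10.0
```

Call:
carry_out(deltas=[{"hand":18,"dp":[0,-0.004,0],"spin":0},{"hand":18,"dp":[0,-0.008,0],"spin":0},{"hand":18,"dp":[0,-0.012,0],"spin":0},{"hand":18,"dp":[0,-0.016,0],"spin":0},{"hand":18,"dp":[0,-0.02,0],"spin":0},{"hand":18,"dp":[0,-0.024,0],"spin":0},{"hand":18,"dp":[0,-0.028,0],"spin":0},{"hand":18,"dp":[0,-0.032,0],"spin":0},{"hand":18,"dp":[0,-0.036,0],"spin":0},{"hand":18,"dp":[0,-0.04,0],"spin":0},{"hand":18,"dp":[0,-0.044,0],"spin":0},{"hand":18,"dp":[0,-0.048,0],"spin":0}])

```text
time: 18.15
ee_pos: [0.5057, -0.0914, 0.0471]
eef_rot: [0.002, 1.0, 0.0, -0.0]
ft_force: [-4.1, 4.0, 7.0]
width: 0.0238
grip_force: 10.0
```

Call:
carry_out(deltas=[{"hand":18,"dp":[0,-0.004,0],"spin":0},{"hand":18,"dp":[0,-0.008,0],"spin":0},{"hand":18,"dp":[0,-0.008,0],"spin":0}])

```text
time: 18.45
ee_pos: [0.5057, -0.0936, 0.0471]
eef_rot: [0.003, 1.0, 0.0, -0.0]
ft_force: [-3.2, 3.0, 7.7]
width: 0.0241
grip_force: 10.0
```

Call:
carry_out(deltas=[{"hand":18,"dp":[0,-0.004,0],"spin":0},{"hand":18,"dp":[0,-0.004,0],"spin":0}])

```text
time: 18.65
ee_pos: [0.5057, -0.0943, 0.0471]
eef_rot: [0.002, 1.0, 0.0, -0.0]
ft_force: [-4.1, 4.8, 7.5]
width: 0.024
grip_force: 10.0
```

Call:
carry_out(deltas=[{"hand":18,"dp":[0,-0.004,0],"spin":0},{"hand":18,"dp":[0,-0.004,0],"spin":0}])

```text
time: 18.85
ee_pos: [0.5057, -0.0944, 0.0471]
eef_rot: [0.002, 1.0, 0.001, -0.0]
ft_force: [-3.9, 7.3, 7.5]
width: 0.0238
grip_force: 10.0
```

Call:
carry_out(deltas=[{"hand":18,"dp":[0,-0.004,0],"spin":0},{"hand":18,"dp":[0,-0.004,0],"spin":0}])

```text
time: 19.05
ee_pos: [0.5057, -0.0945, 0.047]
eef_rot: [0.002, 1.0, 0.001, -0.001]
ft_force: [-4.1, 10.6, 8.9]
width: 0.0243
grip_force: 10.0
```

Call:
carry_out(deltas=[{"hand":18,"dp":[0,-0.004,0],"spin":0},{"hand":18,"dp":[0,-0.004,0],"spin":0}])

```text
time: 19.25
ee_pos: [0.5058, -0.0945, 0.047]
eef_rot: [0.001, 1.0, 0.002, -0.001]
ft_force: [-4.8, 14.1, 9.0]
width: 0.0242
grip_force: 10.0
```

The divider has stopped firmly at y=-0.0945, close to the predicted -0.096, and the force is rising linearly. I'm relaxing the push, releasing and rising straight up.

Call:
carry_out(deltas=[{"hand":18,"dp":[0,0.008,0],"spin":0},{"hand":18,"dp":[0,0.012,0],"spin":0},{"hand":40,"dp":[0,0.012,0],"spin":0},{"hand":60,"dp":[0,0.012,0],"spin":0},{"hand":60,"dp":[0,0.012,0],"spin":0},{"hand":60,"dp":[0,0.012,0],"spin":0},{"hand":60,"dp":[0,0.012,-0.1],"spin":0},{"hand":60,"dp":[0,0.012,-0.25],"spin":0},{"hand":60,"dp":[0,0.012,-0.4],"spin":0},{"hand":60,"dp":[0,0.012,-0.55],"spin":0},{"hand":60,"dp":[0,0.012,-0.7],"spin":0},{"hand":60,"dp":[0,0.3,-0.8],"spin":0},{"hand":60,"dp":[0.1,0.5,-0.8],"spin":0},{"hand":60,"dp":[0.2,0.7,-0.8],"spin":0},{"hand":60,"dp":[0.2,0.8,-0.8],"spin":0},{"hand":60,"dp":[0.2,0.8,-0.8],"spin":0}])

```text
time: 20.85
ee_pos: [0.4552, 0.1086, 0.2473]
eef_rot: [-0.002, 1.0, 0.001, 0.0]
ft_force: [-0.1, -0.2, 0.5]
width: 0.0597
grip_force: 0.0
```

```bash
python3 - <<'E'
from h import *
s=read_state();print(s['time'],s['ee_pos'],s['ft_force'],s['width'])
b=cv2.cvtColor(camera('side'),cv2.COLOR_RGB2BGR);t=cv2.cvtColor(camera('top'),cv2.COLOR_RGB2BGR)
cv2.imwrite("pics/c8.png",np.hstack([cv2.resize(b[140:270,230:350],(400,433),interpolation=cv2.INTER_CUBIC),cv2.resize(t[120:240,240:350],(397,433),interpolation=cv2.INTER_CUBIC)]))
E
```

```text
20.85 [0.455232   0.10864542 0.24725749] [-0.05676372 -0.1616687   0.45945942] 0.059669400845196244
```

View pics/c8.png

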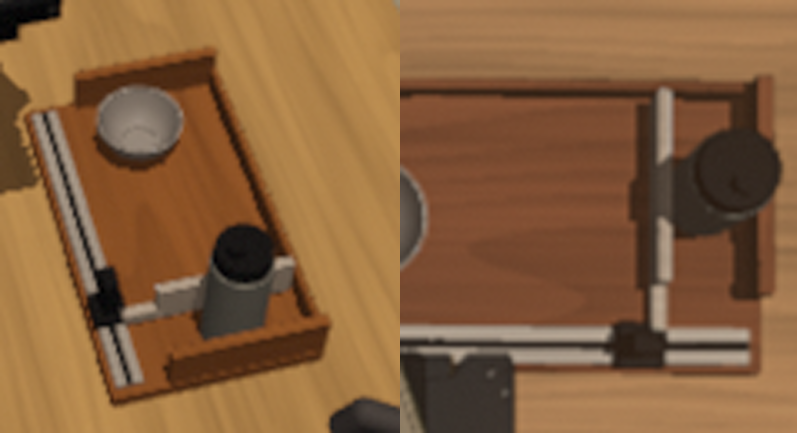

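In the top view, the panel (u≈313) to wall (u≈341) spacing of about 71 mm between centres gives a bay about 60 mm wide. The bottle is upright and held between them. Handing in.

```bash
python3 -c "
from bench import *
print(close_job())"
```

```text
the job is handed in; nothing more can be done
None
```

I handed the job in at about 21 s of the 64 s allowed: the grey bottle stands upright in the bay, held between the end wall and the divider. By the camera the bay is about 60 mm wide. I didn't touch the key bowl, hand gripper or kettlebell. The hand-in gave no verdict.

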